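# Sort the salvaged board parts into their trays

## Robot

A 6-joint arm with a two-finger parallel gripper is mounted at the origin on the work surface. World frame = base frame: x ahead of the robot, y to its left, z up, the work surface at z = 0. Lengths are in m, angles in rad, forces in N, time in s.
With the tool pointing down it reaches from about 0.25 to 0.725 m from the base axis. Payload 4 kg.
Tool frame: the origin (TCP) lies midway between the tips of the shut fingers; the grasp point (between the pads) lies 19 mm behind it (bot.grip_depth is the distance from the TCP to the grasp point, in m); z points along the fingers, y is the line along which they close (so a half turn about z gives the same grasp; the last joint's range is limited). The gripper opens to 85 mm and grips with 20 to 120 N. Pads are 22 mm wide; open, the fingers measure 114 mm over their backs; the gripper's body (76 mm by 85 mm) begins 54 mm behind the grasp point. The pads swing forward as they close: fully open they stand 13 mm farther back than shut.
Start: joints at [-1.324, 0.241, 0.005, 1.335, 0, 1.571], TCP at [0.122, -0.485, 0.231] pointing down, gripper open.
Joint ranges: [-2.72, 2.72], [-1.05, 1.87], [-1.09, 1.28], [-1.99, 2.15], [-1.42, 1.44], [-3.14, 3.14]. Speed limits (rad/s): [2.79, 2.79, 3.14, 3.14, 3.14, 3.14].

## Interface

Orientations are given as a unit quaternion [x, y, z, w].
In Python, from workcell import bot gives the robot as it stands.
- The arm moves only by the shell command python3 -m creep 'ROWS'. ROWS is JSON, one flat list of numbers, 5 for each row, row after row: the shift along the world's x, y, z in m, then the turn about the world's z in rad, then the finger opening in m, from 0 to 0.0854. In form: [x, y, z, twist, claw, x, y, z, twist, claw, ...]. A call has 1 to 10 rows; each row is the pose to reach, as a shift and turn from the pose commanded when the call began; what a row does not reach only later rows make up. A row lasts 1/12 s, in which the tool goes at most 41.7 mm and 7.16 degrees, less where a joint would pass 70% of its speed; a pose out of reach is approached as far as the arm can. A call with a gripper value outside its range is refused whole. The fingers move at their own pace and stop on an object; the grip force is fixed at half the most. Time passes only in rows, so rows that repeat a pose let the fingers close. It gives the time, the measured TCP pose, the force, the opening and the grip force at its end, in the units of the state.
- bot.get_obs(): the state, without advancing time (a new reading comes with each control period).
- bot.camera(name): name is "side" or "top"; returns a dict with "pixels" (384x512x3 uint8, red, green, blue), "camera_matrix" (3x3 intrinsics, pixels), "dist_coeffs" ([k1, k2, p1, p2, k3] as OpenCV has them; the pictures are not rectified), "extrinsics" (4x4, takes a point from world to camera coordinates). Camera axes: x right, y down, z forward; pixel columns grow to the right and rows downward; lengths in m; the calibration is good to about 2 mm. A picture is of the moment at which its call begins. There is no depth.
- bot.job_done(): hands the job in; it is judged then, once.
Trained networks look in the newest picture that a camera, given by its name, has taken for a name from the list of things; names that differ only in an ending like _2 or _b are one class to them, and where a whole thing is asked for, a point or a joint stands for the part that bears it (a point fixed in the world has none). Each returns a list of dicts, best first, with "score" (0 to 1); they miss things now and then, are a little off and sometimes report something else, mostly with a low value. They report only what shows in the picture. A call takes as long as a camera call. They do not tell look-alikes from the thing itself.
- bot.look_for(camera, thing): "centre" ([column, row] as shares, 0 to 1, of the picture: columns of its width, rows of its height, amid what is visible of it).
- bot.place_of(camera, thing): "centre" ([column, row] as shares, 0 to 1, of the picture: columns of its width, rows of its height: a listed point, or the origin of a listed thing).
The state is a dict: "clock": time; "joint_pos": joint angles; "joint_vel": joint speeds; "tau": joint torques, N m; "eef_pos": TCP position; "tool_rot": TCP orientation; "ft_force": force on the tool from outside, world axes, zero at the start; "ft_torque": the same for the moment, N m; "grip_width": finger opening in m; "grasp_force": force on a finger pad.
Only numpy, scipy, OpenCV 4.12 (cv2) and the standard library are available. Lean on these libraries where they do the work, as an engineer would, in place of code of your own. Each camera call takes 0.05 s, during which the arm holds its last target. There are 200 camera calls.

## Task

Sort the five salvaged parts scattered over the repair mat - two capacitors, two heatsinks and a transformer - into the three white trays, each part into the tray that already holds a sample of its own kind. Each must end down on the tray floor, not on the rim or on top of another part, with the samples still in their trays. Leave the flux bottle, the solder spool and the tip cleaner where they stand, and do not strike the two circuit boards.

Things in the scene. Friction and masses are not known exactly. Their poses are not given: they have to be found in the camera images.
- cap_tall_mid (a point): tall electrolytic capacitor to be sorted: dark sleeved round can, 26 dia x 48 tall, standing upright, plain aluminium top with a cross mark; its origin is the middle of the part (24 above its underside), z along the can's axis
- cap_wide_mid (a point): short wide electrolytic capacitor to be sorted: dark sleeved round can, 38 dia x 30 tall, standing upright; its origin is the middle of the part (15 above its underside), z along the can's axis
- sink_long_mid (a point): long heatsink to be sorted: straight-finned bare aluminium block 64 (x) x 26 (y) x 28 (z), fins up and running along x; its origin is the middle of the part (14 above its underside). Its outer fins can be gripped as solid sides
- sink_short_mid (a point): short heatsink to be sorted: straight-finned dark block 44 (x) x 34 (y) x 24 (z), fins up and running along x; its origin is the middle of the part (12 above its underside). Solid to grip on all sides
- transformer_mid (a point): small board transformer to be sorted: dark ferrite core round a copper winding, 44 (x) x 36 (y) x 34 (z); its origin is the middle of the part (17 above its underside). Solid to grip on all sides
- tray_cap: tray for capacitors: square open white tray, fixed to the bench, 140 x 140 outside, 30 high, walls and floor 3 thick, looking the same as the other two; its origin is the middle of its underside, 2 above the bench (the parts' mat is 2 thick), x and y along its sides, z up. Recognised by the sample lying in it, near the middle of its +x side
- tray_sink: tray for heatsinks: square open white tray, fixed to the bench, 140 x 140 outside, 30 high, walls and floor 3 thick, looking the same as the other two; its origin is the middle of its underside, 2 above the bench (the parts' mat is 2 thick), x and y along its sides, z up. Recognised by the sample lying in it, near the middle of its +x side
- tray_transformer: tray for transformers: square open white tray, fixed to the bench, 140 x 140 outside, 30 high, walls and floor 3 thick, looking the same as the other two; its origin is the middle of its underside, 2 above the bench (the parts' mat is 2 thick), x and y along its sides, z up. Recognised by the sample lying in it, near the middle of its +x side
- sample_cap_mid (a point): sample capacitor already in the capacitor tray, loose, 30 dia x 38 tall; its origin is the middle of the part
- sample_sink_mid (a point): sample heatsink already in the heatsink tray, loose, bare aluminium 48 (x) x 24 (y) x 24 (z); its origin is the middle of the part
- sample_transformer_mid (a point): sample transformer already in the transformer tray, loose, 38 (x) x 32 (y) x 30 (z); its origin is the middle of the part
- flux_bottle: bystander, loose: white flux bottle with black cap, 34 dia x 95 tall, standing among the parts; origin at the middle of its underside, z up
- solder_spool: bystander, loose: spool of solder standing on its flange, 50 dia x 40 tall, among the parts; origin at the middle of its underside, z up
- tip_cleaner: bystander, loose: round pot of brass wool for soldering tips, 48 dia x 36 tall, among the parts; origin at the middle of its underside, z up
- board_holder: bystander, fixed: holder with a green circuit board standing upright in it, base 60 (x) x 130 (y), 120 tall over all; origin at the middle of its underside, z up
- foam_pad: bystander, fixed: orange foam pad 90 (x) x 120 (y) with a green circuit board lying on it, 24 high, its components up to 34; origin at the middle of its underside, z up
Things that resemble listed ones, but are neither listed nor needed, are in the scene too. What is shaped like the part that bears sample_sink_mid but pink or turquoise is not meant.

How it is judged:
At the end, for the whole second after the job is handed in: The middle of each of the five parts, and of each of the three samples, lies within 62 mm of the tray's middle along both its sides and less than 40 mm above the tray's underside, in the tray of its own kind, through the last second (x of cap_tall_mid in the frame of tray_cap between -0.062 and 0.062 m and y of cap_tall_mid in the frame of tray_cap between -0.062 and 0.062 m and z of cap_tall_mid in the frame of tray_cap between 0 and 0.04 m and x of cap_wide_mid in the frame of tray_cap between -0.062 and 0.062 m and y of cap_wide_mid in the frame of tray_cap between -0.062 and 0.062 m and z of cap_wide_mid in the frame of tray_cap between 0 and 0.04 m and x of sink_long_mid in the frame of tray_sink between -0.062 and 0.062 m and y of sink_long_mid in the frame of tray_sink between -0.062 and 0.062 m and z of sink_long_mid in the frame of tray_sink between 0 and 0.04 m and x of sink_short_mid in the frame of tray_sink between -0.062 and 0.062 m and y of sink_short_mid in the frame of tray_sink between -0.062 and 0.062 m and z of sink_short_mid in the frame of tray_sink between 0 and 0.04 m and x of transformer_mid in the frame of tray_transformer between -0.062 and 0.062 m and y of transformer_mid in the frame of tray_transformer between -0.062 and 0.062 m and z of transformer_mid in the frame of tray_transformer between 0 and 0.04 m and x of sample_cap_mid in the frame of tray_cap between -0.062 and 0.062 m and y of sample_cap_mid in the frame of tray_cap between -0.062 and 0.062 m and z of sample_cap_mid in the frame of tray_cap between 0 and 0.04 m and x of sample_sink_mid in the frame of tray_sink between -0.062 and 0.062 m and y of sample_sink_mid in the frame of tray_sink between -0.062 and 0.062 m and z of sample_sink_mid in the frame of tray_sink between 0 and 0.04 m and x of sample_transformer_mid in the frame of tray_transformer between -0.062 and 0.062 m and y of sample_transformer_mid in the frame of tray_transformer between -0.062 and 0.062 m and z of sample_transformer_mid in the frame of tray_transformer between 0 and 0.04 m); the robot touches nothing.
It fails at once if the bottle, solder spool or tip cleaner is shifted by more than 25 mm (distance of any of flux_bottle, solder_spool, tip_cleaner from where it was at the start of the episode above 0.025 m).
It fails at once if the bottle, solder spool or tip cleaner is tipped over (angle between any of flux_bottle, solder_spool, tip_cleaner's own z axis and vertical above 0.6 rad).
It fails at once if the upright board and its holder, or the board on the foam pad, is struck (over 20 N) (contact force between any of board_holder, foam_pad and anything else above 20 N).
It also fails if it takes over 72 s, if anything falls off the work surface, if the arm or the gripper's body presses on something with over 40 N, if the wrist force passes 120 N, or if a joint passes its speed limit or range.

## Working session

There is one attempt and no reset: what is moved stays moved. The work goes in short steps, Python scripts to look and compute and a shell command to move; the robot and the scene stay as the last step left them, time stands still between calls to the robot, and variables do not carry over. Pictures are saved under pics/ and viewed, at most 10 in all, crops included, and the job is handed in when it is done.

```bash
mkdir -p pics
cat > h.py <<'E'
import numpy as np, cv2
from workcell import bot
def und(c,px):
    return cv2.undistortPoints(np.array([[px]],float),c["camera_matrix"],np.array(c["dist_coeffs"],float))[0,0]
def ray(c,px):
    E=np.array(c["extrinsics"]);x,y=und(c,px);R=E[:3,:3]
    return -R.T@E[:3,3], R.T@np.array([x,y,1.])
def atz(c,px,z):
    o,d=ray(c,px); return o+d*(z-o[2])/d[2]
def tri(c1,p1,c2,p2):
    o,d=ray(c1,p1);q,e=ray(c2,p2)
    s=np.linalg.lstsq(np.stack([d,-e],1),q-o,rcond=None)[0]
    a=o+d*s[0];b=q+e*s[1];return (a+b)/2,np.linalg.norm(a-b)
E
cat > look.py <<'E'
from h import *
names="cap_tall_mid cap_wide_mid sink_long_mid sink_short_mid transformer_mid sample_cap_mid sample_sink_mid sample_transformer_mid tray_cap tray_sink tray_transformer flux_bottle solder_spool tip_cleaner board_holder foam_pad".split()
C={k:bot.camera(k) for k in("top","side")}
for k in C:
    cv2.imwrite(f"pics/{k}0.png",cv2.resize(C[k]["pixels"][:,:,::-1],(800,600),interpolation=cv2.INTER_CUBIC))
    cv2.imwrite(f"{k}_raw.png",C[k]["pixels"][:,:,::-1])
    print(k,np.round(ray(C[k],(256,192)),3).tolist())
for n in names:
    r={k:[(np.array(d["centre"])*[512,384],d["score"]) for d in bot.place_of(k,n)[:3]] for k in C}
    print(n,{k:[(p.round().astype(int).tolist(),round(s,2)) for p,s in v] for k,v in r.items()})
    for p,s in r["top"]:
      for q,t in r["side"]:
        X,e=tri(C["top"],p,C["side"],q)
        if e<.015: print("    ",X.round(3).tolist(),round(e,4),round(s,2),round(t,2))
print(bot.get_obs()["clock"],bot.get_obs()["tool_rot"])
E
python3 look.py
```

```text
top [[0.457, 0.001, 1.321], [0.137, -0.009, -0.991]]
side [[0.467, -0.644, 0.679], [0.194, 0.714, -0.673]]
cap_tall_mid {'top': [([272, 225], 0.48)], 'side': [([218, 229], 0.75)]}
     [0.54, -0.053, 0.027] 0.0081 0.48 0.75
cap_wide_mid {'top': [([319, 221], 0.67), ([124, 252], 0.2)], 'side': [([238, 271], 0.84), ([286, 283], 0.53), ([185, 242], 0.39)]}
     [0.555, -0.18, 0.026] 0.0005 0.67 0.84
sink_long_mid {'top': [([184, 229], 0.77)], 'side': [([207, 169], 0.86), ([281, 284], 0.62)]}
     [0.544, 0.184, 0.018] 0.0098 0.77 0.86
sink_short_mid {'top': [([317, 264], 0.8), ([318, 220], 0.44)], 'side': [([180, 280], 0.84), ([239, 269], 0.54), ([291, 194], 0.28)]}
     [0.437, -0.171, 0.021] 0.0036 0.8 0.84
     [0.558, -0.177, 0.026] 0.0031 0.44 0.54
transformer_mid {'top': [([227, 265], 0.47)], 'side': [([173, 204], 0.5)]}
     [0.441, 0.068, 0.012] 0.0004 0.47 0.5
sample_cap_mid {'top': [([331, 188], 0.74), ([393, 228], 0.52), ([193, 270], 0.51)], 'side': [([244, 360], 0.7)]}
     [0.527, -0.375, 0.044] 0.0056 0.52 0.7
sample_sink_mid {'top': [([247, 156], 0.6), ([312, 150], 0.57),
[... 767 characters left out ...]
([185, 242], 0.62)]}
     [0.456, -0.058, 0.005] 0.0033 0.64 0.62
solder_spool {'top': [([192, 268], 0.64)], 'side': [([169, 184], 0.73)]}
     [0.435, 0.164, 0.002] 0.0054 0.64 0.73
tip_cleaner {'top': [([232, 225], 0.61), ([174, 191], 0.51)], 'side': [([218, 200], 0.89), ([286, 285], 0.49), ([289, 200], 0.3)]}
     [0.551, 0.054, 0.015] 0.0085 0.61 0.89
board_holder {'top': [([174, 190], 0.91)], 'side': [([238, 163], 0.63), ([282, 285], 0.49)]}
     [0.646, 0.216, -0.002] 0.0052 0.91 0.63
foam_pad {'top': [([329, 185], 0.75)], 'side': [([285, 284], 0.61), ([290, 196], 0.48)]}
     [0.653, -0.214, -0.008] 0.0048 0.75 0.61
1.7 [ 9.92396636e-01  1.23080939e-01 -4.72203397e-06  1.84882704e-06]
```

View pics/top0.png

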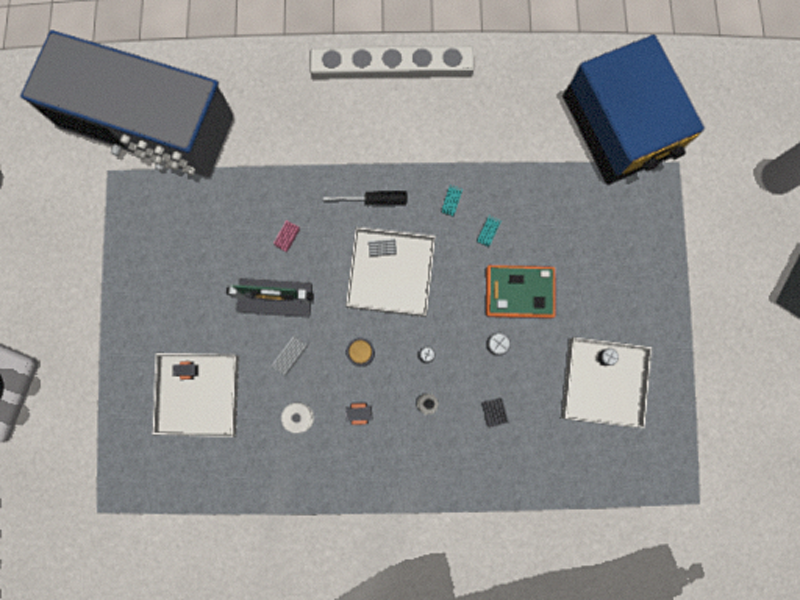

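View pics/side0.png

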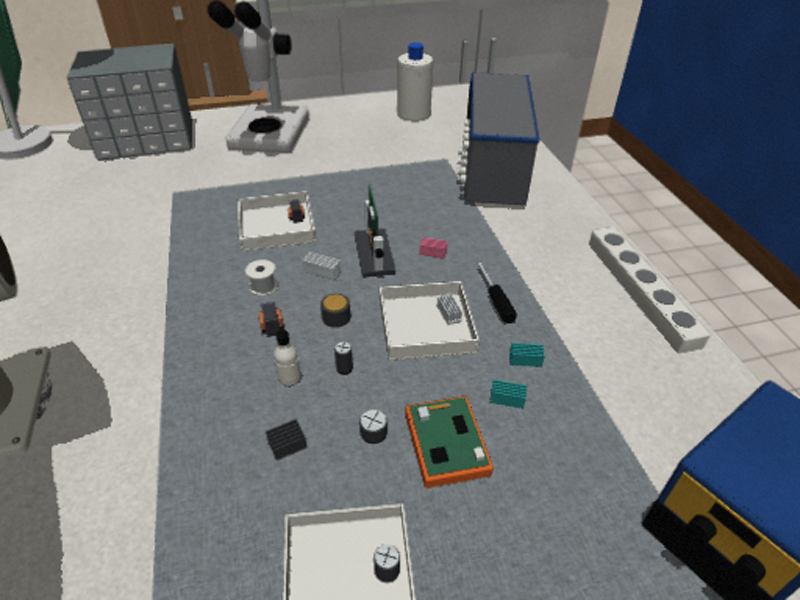

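The top view shows everything in the open. In 800×600 pixels, the trays are transformer (195,395), sink (391,272) and cap (607,383). The parts are the long sink (290,355), transformer (359,413), tall cap (427,354), wide cap (498,344) and short sink (494,412). The side view agrees with the network positions. Next I'll measure yaws and outlines from the top-view contours.

```bash
cat > m.py <<'E'
from h import *
c=bot.camera("top");s=bot.camera("side");im=c["pixels"].astype(np.int16)
mat=np.median(im[180:300,90:420].reshape(-1,3),0)
K=cv2.GaussianBlur(c["pixels"],(3,3),0).astype(int)
D=np.abs(K-mat).max(2)
def rect(px,z,box,th=28,inv=None):
    x,y=px;m=np.zeros(D.shape,np.uint8)
    src=(D>th) if inv is None else inv
    m[y-box:y+box,x-box:x+box]=src[y-box:y+box,x-box:x+box]
    m=cv2.morphologyEx(m,cv2.MORPH_CLOSE,np.ones((3,3),np.uint8))
    n,l,st,ce=cv2.connectedComponentsWithStats(m)
    i=1+np.argmax(st[1:,4]);ys,xs=np.nonzero(l==i)
    P=np.array([atz(c,(a,b),z)[:2] for a,b in zip(xs,ys)])*1000
    r=cv2.minAreaRect(P.astype(np.float32));ct,(w,h),a=r
    if w<h:w,h,a=h,w,a+90
    return np.round(ct,1),round(w,1),round(h,1),"long axis deg",round((a+90)%180-90,1),len(xs)
for n,px,z,b in [("long",(185,227),.03,22),("short",(316,264),.026,18),("trafo",(229,264),.036,18),("tall",(273,227),.05,12),("wide",(319,220),.032,18)]:
    print(n,rect(px,z,b))
W=(K.min(2)>165)
for n,px in [("t_trafo",(125,252)),("t_sink",(250,174)),("t_cap",(388,245))]:
    print(n,rect(px,.032,38,inv=W))
Dk=(np.abs(K-np.array([225,222,212])).max(2)>60)
for n,px,z in [("s_trafo",(118,237),.03),("s_sink",(245,158),.025),("s_cap",(390,228),.04)]:
    print(n,rect(px,z,13,inv=Dk))
# heights: lateral consistency, triangulate bright cap-top crosses via networks
for n in ("cap_tall_mid","cap_wide_mid","sink_long_mid","sink_short_mid","transformer_mid"):
    p=bot.place_of("side",n)[:1]
    for d in p: print(n,[ (z,atz(s,np.array(d["centre"])*[512,384],z)[:2].round(3).tolist()) for z in (.014,.026)])
x0,y0=170,200
cv2.imwrite("pics/crop1.png",cv2.resize(c["pixels"][130:300,150:350,::-1],(800,600)[:1]+(680,) if 0 else (700,595),interpolation=cv2.INTER_CUBIC))
E
python3 m.py
```

```text
Traceback (most recent call last):
  File "m.py", line 18, in <module>
    print(n,rect(px,z,b))
            ~~~~^^^^^^^^
  File "m.py", line 12, in rect
    i=1+np.argmax(st[1:,4]);ys,xs=np.nonzero(l==i)
        ~~~~~~~~~^^^^^^^^^^
ValueError: attempt to get argmax of an empty sequence
```

```bash
sed -i 's/th=28/th=20/; s/^D=/print(mat,np.abs(K[222:233,180:190]-mat).max(2).mean());D=/' m.py; sed -i 's/    i=1+np.argmax/    if n<2: return "none"\n    i=1+np.argmax/' m.py; python3 m.py
```

```text
[122. 125. 129.] 13.672727272727272
long (array([562.7, 177.7]), 19.2, 8.7, 'long axis deg', -37.2, 14)
short (array([ 440.5, -167.6]), 47.2, 40.5, 'long axis deg', 14.5, 259)
trafo (array([443. ,  61.3]), 43.3, 40.6, 'long axis deg', -81.0, 224)
tall (array([538.6, -51.5]), 26.3, 26.3, 'long axis deg', 89.1, 91)
wide (array([ 556.3, -175.9]), 37.7, 37.7, 'long axis deg', -1.7, 172)
t_trafo (array([478.1, 339.9]), 136.6, 126.9, 'long axis deg', -1.7, 2110)
t_sink (array([683.3,   7. ]), 133.7, 129.6, 'long axis deg', 82.5, 2068)
t_cap (array([ 485.3, -359.9]), 133.5, 124.9, 'long axis deg', -8.1, 2167)
s_trafo (array([519.7, 360.6]), 47.0, 29.6, 'long axis deg', 89.6, 177)
s_sink (array([739.5,  18.6]), 68.6, 53.1, 'long axis deg', 89.1, 329)
s_cap (array([ 540.1, -368.3]), 68.9, 51.0, 'long axis deg', 88.9, 231)
cap_tall_mid [(0.014, [0.536, -0.052]), (0.026, [0.535, -0.063])]
cap_wide_mid [(0.014, [0.559, -0.172]), (0.026, [0.557, -0.181])]
sink_long_mid [(0.014, [0.556, 0.205]), (0.026, [0.554, 0.19])]
sink_short_mid [(0.014, [0.435, -0.17]), (0.026, [0.435, -0.179])]
transformer_mid [(0.014, [0.437, 0.053]), (0.026, [0.438, 0.041])]
```

View pics/crop1.png

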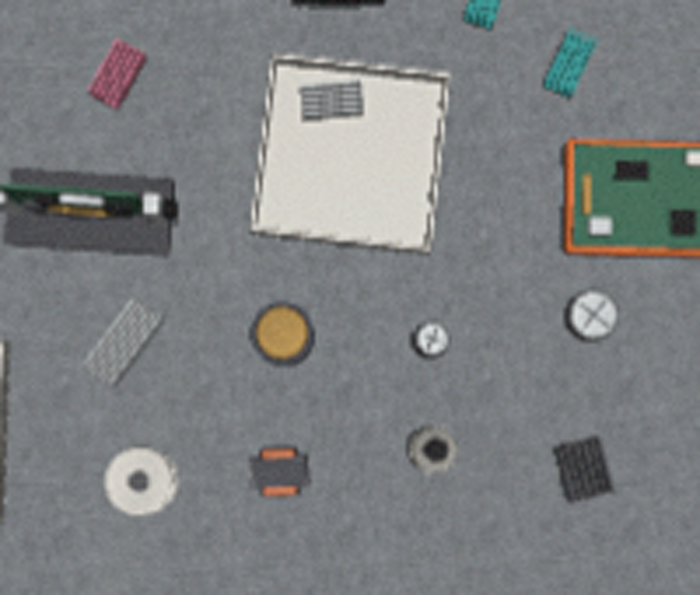

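```bash
cat > m2.py <<'E'
from h import *
c=bot.camera("top")
def R(n,pts,z,s=3.5,off=(150,130)):
    P=np.array([atz(c,((a+.5)/s-.5+off[0],(b+.5)/s-.5+off[1]),z)[:2] for a,b in pts])*1000
    (ct),(w,h),a=cv2.minAreaRect(P.astype(np.float32))
    if w<h:w,h,a=h,w,a+90
    print(n,"rectc",np.round(ct),"mean",P.mean(0).round(),round(w),round(h),"long axis deg",round((a+90)%180-90,1))
R("long",[(133,298),(163,317),(115,385),(84,366)],.03)
R("short",[(553,446),(597,436),(612,490),(570,502)],.026)
R("trafo",[(252,458),(309,459),(308,488),(252,488)],.036)
R("tsink",[(272,55),(450,74),(430,251),(250,232)],.032)
R("ssink",[(299,88),(362,82),(363,113),(302,121)],.029)
t=lambda n,p:R(n,p,.032,800/512,(0,0))
t("ttraf",[(155,353),(237,353),(235,437),(152,435)])
t("tcap",[(570,338),(651,346),(643,427),(562,418)])
R("straf",[(173,363),(196,363),(196,377),(173,377)],.035,800/512,(0,0))
R("scap",[(601,349),(619,349),(619,366),(601,366)],.043,800/512,(0,0))
for n,p in (("bottle",(434,449)),("spool",(139,482)),("clean",(283,333))):
    print(n,atz(c,(p[0]/3.5+150,p[1]/3.5+130),{"bottle":.095,"spool":.04,"clean":.038}[n])[:2].round(3))
E
python3 m2.py
```

```text
long rectc [543. 180.] mean [543. 180.] 65 28 long axis deg -35.6
short rectc [ 441. -168.] mean [ 441. -168.] 44 35 long axis deg 14.5
trafo rectc [441.  61.] mean [441.  61.] 43 22 long axis deg 88.2
tsink rectc [686.   5.] mean [686.   5.] 141 139 long axis deg -7.4
ssink rectc [727.  19.] mean [727.  19.] 49 26 long axis deg -85.3
ttraf rectc [477. 344.] mean [477. 344.] 144 143 long axis deg 88.9
tcap rectc [ 488. -364.] mean [ 487. -364.] 144 141 long axis deg 82.2
straf rectc [519. 361.] mean [519. 361.] 41 24 long axis deg 89.6
scap rectc [ 529. -368.] mean [ 529. -368.] 32 29 long axis deg 88.7
bottle [ 0.457 -0.053]
spool [0.435 0.166]
clean [0.546 0.057]
```

```bash
python3 -m creep '[0.2,0.14,-0.05,-0.387,0.0854,0.2,0.14,-0.05,-0.387,0.0854,0.2,0.14,-0.05,-0.387,0.0854,0.2,0.14,-0.05,-0.387,0.0854,0.2,0.14,-0.05,-0.387,0.0854,0.2,0.14,-0.05,-0.387,0.0854,0.2,0.14,-0.05,-0.387,0.0854,0.2,0.14,-0.05,-0.387,0.0854]'
python3 -m creep '[0.234,0.169,-0.061,0,0.0854,0.234,0.169,-0.061,0,0.0854,0.234,0.169,-0.061,0,0.0854,0.234,0.169,-0.061,0,0.0854,0.234,0.169,-0.061,0,0.0854,0.234,0.169,-0.061,0,0.0854,0.234,0.169,-0.061,0,0.0854,0.234,0.169,-0.061,0,0.0854,0.234,0.169,-0.061,0,0.0854,0.234,0.169,-0.061,0,0.0854]'
```

```text
clock: 2.87
eef_pos: [0.3242, -0.3424, 0.1804]
tool_rot: [0.998, -0.067, -0.0, -0.001]
ft_force: [0.0, -0.5, -0.2]
grip_width: 0.0853
grasp_force: 0.0
clock: 3.7
eef_pos: [0.5554, -0.1766, 0.1201]
tool_rot: [0.998, -0.07, -0.001, 0.0]
ft_force: [-0.4, -0.6, 1.1]
grip_width: 0.0852
grasp_force: 0.0
```

```bash
python3 -m creep '[0,0,-0.04,0,0.0854,0,0,-0.08,0,0.0854,0,0,-0.117,0,0.0854,0,0,-0.117,0,0.0854,0,0,-0.117,0,0.01,0,0,-0.117,0,0.01,0,0,-0.117,0,0.01,0,0,-0.117,0,0.01,0,0,-0.117,0,0.01,0,0,-0.117,0,0.01]'
python3 -m creep '[0,0,0.03,0,0.01,0,0,0.06,0,0.01,0,0,0.1,0,0.01,0,0,0.1,0,0.01]'
```

```text
clock: 4.53
eef_pos: [0.5586, -0.177, 0.0068]
tool_rot: [0.998, -0.07, 0.003, 0.001]
ft_force: [-0.3, -0.9, 6.7]
grip_width: 0.0361
grasp_force: 60.2
clock: 4.87
eef_pos: [0.5618, -0.1776, 0.1133]
tool_rot: [0.998, -0.07, 0.008, 0.002]
ft_force: [2.0, -0.8, 0.3]
grip_width: 0.036
grasp_force: 60.0
```

```bash
python3 -m creep '[-0.093,-0.159,0,0,0.01,-0.093,-0.159,0,0,0.01,-0.093,-0.159,0,0,0.01,-0.093,-0.159,0,0,0.01,-0.093,-0.159,0,0,0.01,-0.093,-0.159,0,0,0.01,-0.093,-0.159,0,0,0.01,-0.093,-0.159,0,0,0.01]'
python3 -m creep '[0,0,-0.03,0,0.01,0,0,-0.06,0,0.01,0,0,-0.08,0,0.01,0,0,-0.092,0,0.01,0,0,-0.092,0,0.01,0,0,-0.092,0,0.01]'
python3 -m creep '[0,0,0,0,0.048,0,0,0,0,0.048,0,0,0,0,0.048,0,0,0.04,0,0.048,0,0,0.08,0,0.06,0,0,0.11,0,0.0854,0,0,0.11,0,0.0854]'
```

```text
clock: 5.53
eef_pos: [0.4638, -0.3346, 0.1042]
tool_rot: [0.998, -0.07, 0.001, 0.0]
ft_force: [0.7, 0.4, -0.6]
grip_width: 0.0363
grasp_force: 60.1
clock: 6.03
eef_pos: [0.4641, -0.3331, 0.0111]
tool_rot: [0.998, -0.069, -0.0, -0.0]
ft_force: [1.1, 0.1, 0.0]
grip_width: 0.0364
grasp_force: 62.5
clock: 6.62
eef_pos: [0.4673, -0.3377, 0.1293]
tool_rot: [0.998, -0.07, 0.006, 0.004]
ft_force: [0.9, -1.3, 0.4]
grip_width: 0.0817
grasp_force: 0.0
```

```bash
python3 -m creep '[0.0755,0.2835,0,0,0.0854,0.0755,0.2835,0,0,0.0854,0.0755,0.2835,0,0,0.0854,0.0755,0.2835,0,0,0.0854,0.0755,0.2835,0,0,0.0854,0.0755,0.2835,0,0,0.0854,0.0755,0.2835,0,0,0.0854,0.0755,0.2835,0,0,0.0854,0.0755,0.2835,0,0,0.0854,0.0755,0.2835,0,0,0.0854]'
python3 -m creep '[0,0,-0.04,0,0.0854,0,0,-0.08,0,0.0854,0,0,-0.109,0,0.0854,0,0,-0.109,0,0.0854,0,0,-0.109,0,0.01,0,0,-0.109,0,0.01,0,0,-0.109,0,0.01,0,0,-0.109,0,0.01,0,0,-0.109,0,0.01,0,0,-0.109,0,0.01]'
python3 -m creep '[0,0,0.03,0,0.01,0,0,0.06,0,0.01,0,0,0.109,0,0.01,0,0,0.109,0,0.01]'
```

```text
clock: 7.45
eef_pos: [0.537, -0.0635, 0.1214]
tool_rot: [0.998, -0.061, 0.0, -0.005]
ft_force: [-0.4, -0.5, 1.0]
grip_width: 0.0854
grasp_force: 0.0
clock: 8.28
eef_pos: [0.5388, -0.0636, 0.0144]
tool_rot: [0.998, -0.061, 0.002, -0.005]
ft_force: [-0.9, 0.2, 5.3]
grip_width: 0.0247
grasp_force: 58.5
clock: 8.62
eef_pos: [0.5414, -0.0638, 0.1288]
tool_rot: [0.998, -0.061, 0.006, -0.004]
ft_force: [1.5, -0.6, 0.7]
grip_width: 0.0248
grasp_force: 58.9
```

```bash
python3 -m creep '[-0.04,-0.16,0,0,0.01,-0.04,-0.16,0,0,0.01,-0.04,-0.16,0,0,0.01,-0.04,-0.16,0,0,0.01,-0.04,-0.16,0,0,0.01,-0.04,-0.16,0,0,0.01,-0.04,-0.16,0,0,0.01,-0.04,-0.16,0,0,0.01]'
python3 -m creep '[-0.042,-0.1715,0,0,0.01,-0.042,-0.1715,0,0,0.01,-0.042,-0.1715,0,0,0.01,-0.042,-0.1715,0,0,0.01,-0.042,-0.1715,0,0,0.01,-0.042,-0.1715,0,0,0.01,-0.042,-0.1715,0,0,0.01,-0.042,-0.1715,0,0,0.01,-0.042,-0.1715,0,0,0.01]'
```

```text
clock: 9.28
eef_pos: [0.4975, -0.2223, 0.1215]
tool_rot: [0.998, -0.06, 0.0, -0.005]
ft_force: [-0.2, 0.6, -0.4]
grip_width: 0.025
grasp_force: 59.1
clock: 10.03
eef_pos: [0.456, -0.3927, 0.1213]
tool_rot: [0.998, -0.059, 0.0, -0.005]
ft_force: [0.6, 0.6, -1.3]
grip_width: 0.0249
grasp_force: 59.3
```

```bash
python3 -m creep '[0,0,-0.03,0,0.01,0,0,-0.06,0,0.01,0,0,-0.09,0,0.01,0,0,-0.102,0,0.01,0,0,-0.102,0,0.01,0,0,-0.102,0,0.01]'
python3 -m creep '[0,0,0,0,0.036,0,0,0,0,0.036,0,0,0,0,0.036,0,0,0.04,0,0.036,0,0,0.08,0,0.05,0,0,0.102,0,0.0854,0,0,0.102,0,0.0854]'
python3 -m creep '[-0.014,0.2265,0,0.372,0.0854,-0.014,0.2265,0,0.372,0.0854,-0.014,0.2265,0,0.372,0.0854,-0.014,0.2265,0,0.372,0.0854,-0.014,0.2265,0,0.372,0.0854,-0.014,0.2265,0,0.372,0.0854,-0.014,0.2265,0,0.372,0.0854,-0.014,0.2265,0,0.372,0.0854,-0.014,0.2265,0,0.372,0.0854,-0.014,0.2265,0,0.372,0.0854]'
```

```text
clock: 10.53
eef_pos: [0.4556, -0.3929, 0.019]
tool_rot: [0.998, -0.06, -0.0, -0.005]
ft_force: [-0.1, -0.2, -0.1]
grip_width: 0.0246
grasp_force: 61.0
clock: 11.12
eef_pos: [0.4586, -0.3977, 0.1285]
tool_rot: [0.998, -0.061, 0.005, -0.001]
ft_force: [1.3, -1.0, 0.5]
grip_width: 0.0711
grasp_force: 0.0
clock: 11.95
eef_pos: [0.4415, -0.1694, 0.1213]
tool_rot: [0.992, 0.124, -0.0, -0.005]
ft_force: [-0.1, -1.5, -0.6]
grip_width: 0.085
grasp_force: 0.0
```

```bash
python3 -m creep '[0,0,-0.04,0,0.0854,0,0,-0.08,0,0.0854,0,0,-0.119,0,0.0854,0,0,-0.119,0,0.0854,0,0,-0.119,0,0.01,0,0,-0.119,0,0.01,0,0,-0.119,0,0.01,0,0,-0.119,0,0.01,0,0,-0.119,0,0.01,0,0,-0.119,0,0.01]'
python3 -m creep '[0,0,0.03,0,0.01,0,0,0.06,0,0.01,0,0,0.119,0,0.01,0,0,0.119,0,0.01]'
python3 -m creep '[0.211,0.147,0,-0.379,0.01,0.211,0.147,0,-0.379,0.01,0.211,0.147,0,-0.379,0.01,0.211,0.147,0,-0.379,0.01,0.211,0.147,0,-0.379,0.01,0.211,0.147,0,-0.379,0.01,0.211,0.147,0,-0.379,0.01,0.211,0.147,0,-0.379,0.01,0.211,0.147,0,-0.379,0.01,0.211,0.147,0,-0.379,0.01]'
```

```text
clock: 12.78
eef_pos: [0.4435, -0.1693, 0.005]
tool_rot: [0.992, 0.125, 0.002, -0.003]
ft_force: [0.7, 1.0, 7.6]
grip_width: 0.0328
grasp_force: 61.1
clock: 13.12
eef_pos: [0.4437, -0.1692, 0.1271]
tool_rot: [0.992, 0.125, 0.003, -0.003]
ft_force: [0.5, -1.2, -0.4]
grip_width: 0.0328
grasp_force: 60.0
clock: 13.95
eef_pos: [0.6491, -0.0462, 0.1217]
tool_rot: [0.999, -0.042, -0.0, -0.015]
ft_force: [0.3, 0.8, -1.2]
grip_width: 0.0327
grasp_force: 60.1
```

```bash
python3 -m creep '[0.003,0.025,0,-0.047,0.01,0.003,0.025,0,-0.047,0.01,0.003,0.025,0,-0.047,0.01,0.003,0.025,0,-0.047,0.01,0.003,0.025,0,-0.047,0.01,0.003,0.025,0,-0.047,0.01]'
```

```text
clock: 14.45
eef_pos: [0.6509, -0.0439, 0.1215]
tool_rot: [0.999, -0.044, 0.001, -0.024]
ft_force: [0.6, -0.3, -0.6]
grip_width: 0.0328
grasp_force: 60.1
```

```bash
python3 -c "
from workcell import bot
o=bot.get_obs();print(o['joint_pos'],o['joint_vel'],o['eef_pos'],o['tool_rot'])"
```

```text
[-0.08962542  0.60390382  0.26998173  1.23766969  0.04790224  3.14060468] [ 0.00539332  0.00244063  0.00272573 -0.00033887  0.0002151  -0.00195233] [ 0.65088924 -0.04390159  0.12147225] [ 9.98731053e-01 -4.43010193e-02  6.87469451e-04 -2.39422605e-02]
```

```bash
python3 -m creep '[0,0,0,0.12,0.01,0.002,0.028,0,0.12,0.01,0.002,0.028,0,0.12,0.01,0.002,0.028,0,0.12,0.01,0.002,0.028,0,0.12,0.01]'
python3 -m creep '[0,0,-0.03,0,0.01,0,0,-0.06,0,0.01,0,0,-0.09,0,0.01,0,0,-0.108,0,0.01,0,0,-0.108,0,0.01,0,0,-0.108,0,0.01]'
```

```text
clock: 14.87
eef_pos: [0.6529, -0.0156, 0.1213]
tool_rot: [1.0, 0.016, -0.001, -0.024]
ft_force: [-0.1, 0.5, -0.9]
grip_width: 0.0333
grasp_force: 60.1
clock: 15.37
eef_pos: [0.6523, -0.0164, 0.0125]
tool_rot: [1.0, 0.015, -0.002, -0.024]
ft_force: [-0.7, -0.8, -0.2]
grip_width: 0.0328
grasp_force: 62.6
```

```bash
python3 -m creep '[0,0,0,0,0.046,0,0,0,0,0.046,0,0,0,0,0.046,0,0,0.04,0,0.046,0,0,0.08,0,0.06,0,0,0.108,0,0.0854,0,0,0.108,0,0.0854]'
python3 -m creep '[-0.03,0,0,0.125,0.0854,-0.06,0,0,0.25,0.0854,-0.08,0,0,0.375,0.0854,-0.11,0,0,0.5,0.0854,-0.11,0,0,0.625,0.0854,-0.11,0,0,0.75,0.0854,-0.11,0,0,0.875,0.0854,-0.11,0,0,1,0.0854,-0.11,0,0,1.125,0.0854,-0.11,0,0,1.25,0.0854]'
python3 -m creep '[0,0.03,0,0.125,0.0854,0,0.06,0,0.25,0.0854,0,0.09,0,0.375,0.0854,0,0.12,0,0.5,0.0854,0,0.15,0,0.625,0.0854,0,0.17,0,0.75,0.0854,0,0.196,0,0.875,0.0854,0,0.196,0,1,0.0854,0,0.196,0,1.125,0.0854,0,0.196,0,1.24,0.0854]'
```

```text
clock: 15.95
eef_pos: [0.6581, -0.016, 0.1309]
tool_rot: [1.0, 0.016, 0.007, -0.023]
ft_force: [0.8, 0.7, 0.9]
grip_width: 0.0799
grasp_force: 0.0
clock: 16.78
eef_pos: [0.5434, -0.0158, 0.1222]
tool_rot: [0.8, 0.6, -0.014, -0.018]
ft_force: [-0.1, 0.1, 0.0]
grip_width: 0.0856
grasp_force: 0.0
clock: 17.62
eef_pos: [0.5432, 0.1813, 0.122]
tool_rot: [0.301, 0.953, -0.023, -0.006]
ft_force: [0.2, -0.4, -0.2]
grip_width: 0.085
grasp_force: 0.0
```

Run:
```python
from h import *
for k in("top","side"):
    c=bot.camera(k);print(k)
    cv2.imwrite(f"pics/{k}2.png",cv2.resize(c["pixels"][:,:,::-1],(800,600),interpolation=cv2.INTER_CUBIC))
o=bot.get_obs();print(o["joint_pos"],o["eef_pos"],o["tool_rot"],o["clock"])
```

```text
top
side
[ 0.33637555  0.47768318  0.05772137  1.18811076 -0.02840255  0.95637578] [0.54311253 0.18077623 0.12200589] [ 0.30472296  0.95215285 -0.02255804 -0.00632431] 17.7167
```

View pics/top2.png

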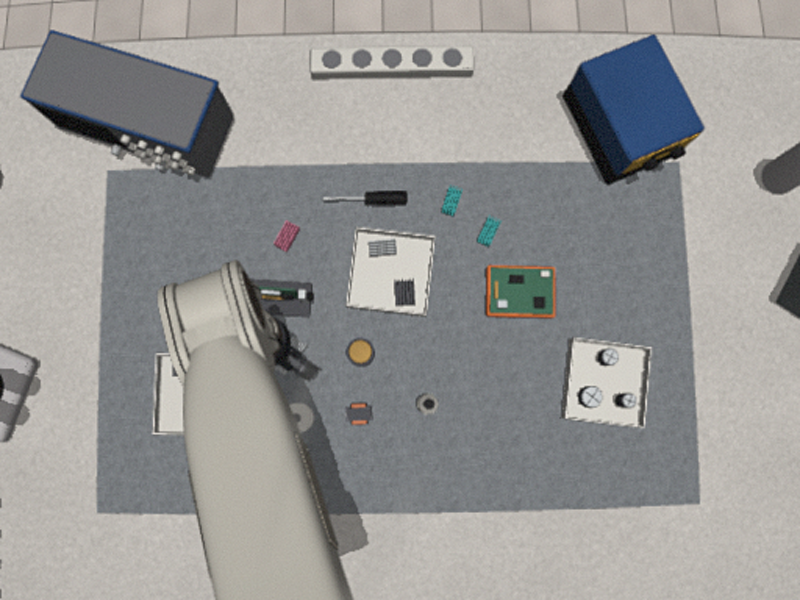

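View pics/side2.png

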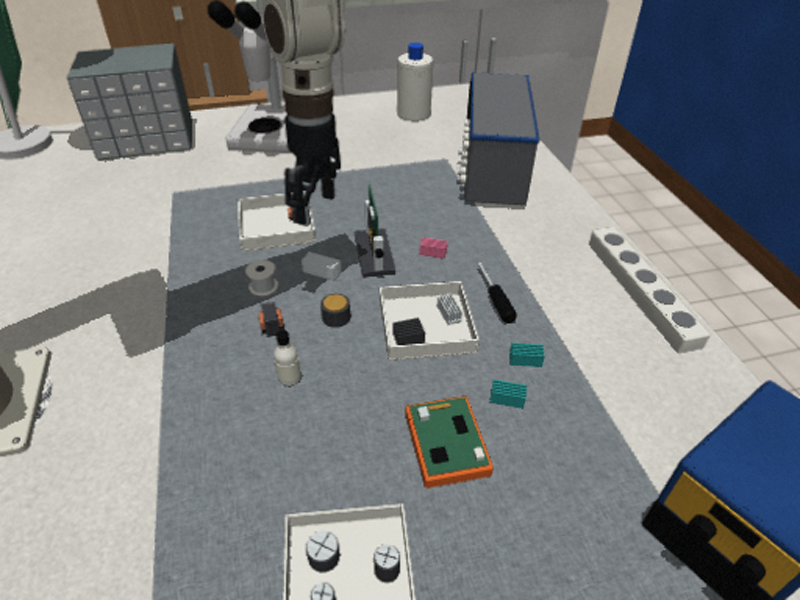

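```bash
python3 -m creep '[0,0,-0.04,0,0.0854,0,0,-0.08,0,0.0854,0,0,-0.118,0,0.0854,0,0,-0.118,0,0.0854,0,0,-0.118,0,0.01,0,0,-0.118,0,0.01,0,0,-0.118,0,0.01,0,0,-0.118,0,0.01,0,0,-0.118,0,0.01,0,0,-0.118,0,0.01]'
python3 -m creep '[0,0,0.03,0,0.01,0,0,0.06,0,0.01,0,0,0.1,0,0.01,0,0,0.118,0,0.01,0,0,0.118,0,0.01]'
python3 -m creep '[0,-0.035,0,0.12,0.01,0,-0.07,0,0.24,0.01,0.02,-0.1,0,0.36,0.01,0.05,-0.12,0,0.488,0.01,0.08,-0.1386,0,0.488,0.01,0.12,-0.1386,0,0.488,0.01,0.12,-0.1386,0,0.488,0.01,0.12,-0.1386,0,0.488,0.01]'
```

```text
clock: 18.55
eef_pos: [0.5452, 0.1812, 0.0062]
tool_rot: [0.305, 0.952, -0.021, -0.005]
ft_force: [0.1, 0.3, 6.0]
grip_width: 0.0249
grasp_force: 60.3
clock: 18.97
eef_pos: [0.5468, 0.1816, 0.1281]
tool_rot: [0.305, 0.952, -0.019, -0.002]
ft_force: [0.6, 1.6, -0.0]
grip_width: 0.0252
grasp_force: 59.3
clock: 19.63
eef_pos: [0.6636, 0.0409, 0.1181]
tool_rot: [0.067, 0.997, -0.024, -0.003]
ft_force: [-1.1, 0.1, -1.6]
grip_width: 0.025
grasp_force: 59.2
```

```bash
python3 -m creep '[0,0,-0.03,0,0.01,0,0,-0.06,0,0.01,0,0,-0.09,0,0.01,0,0,-0.111,0,0.01,0,0,-0.111,0,0.01,0,0,-0.111,0,0.01]'
python3 -m creep '[0,0,0,0,0.038,0,0,0,0,0.038,0,0,0,0,0.038,0,0,0.04,0,0.038,0,0,0.08,0,0.05,0,0,0.111,0,0.0854,0,0,0.111,0,0.0854]'
python3 -m creep '[-0.04,0,0,0.11,0.0854,-0.08,0.02,0,0.11,0.0854,-0.12,0.02,0,0.11,0.0854,-0.16,0.02,0,0.11,0.0854,-0.2,0.02,0,0.11,0.0854,-0.222,0.02,0,0.11,0.0854,-0.222,0.02,0,0.11,0.0854,-0.222,0.02,0,0.11,0.0854,-0.222,0.02,0,0.11,0.0854]'
python3 - <<'E'
from h import *
c=bot.camera("top")
cv2.imwrite("pics/t3.png",cv2.resize(c["pixels"][130:300,150:350,::-1],(700,595),interpolation=cv2.INTER_CUBIC))
E
```

```text
clock: 20.13
eef_pos: [0.661, 0.0423, 0.0101]
tool_rot: [0.065, 0.998, -0.024, -0.002]
ft_force: [0.9, 0.9, -0.4]
grip_width: 0.0246
grasp_force: 63.1
clock: 20.72
eef_pos: [0.6679, 0.0421, 0.1308]
tool_rot: [0.066, 0.998, -0.023, 0.006]
ft_force: [1.7, -0.1, 1.4]
grip_width: 0.0722
grasp_force: 0.0
clock: 21.47
eef_pos: [0.4423, 0.0619, 0.1221]
tool_rot: [0.011, 1.0, -0.024, 0.002]
ft_force: [1.1, 0.5, 0.4]
grip_width: 0.085
grasp_force: 0.0
```

View pics/t3.png

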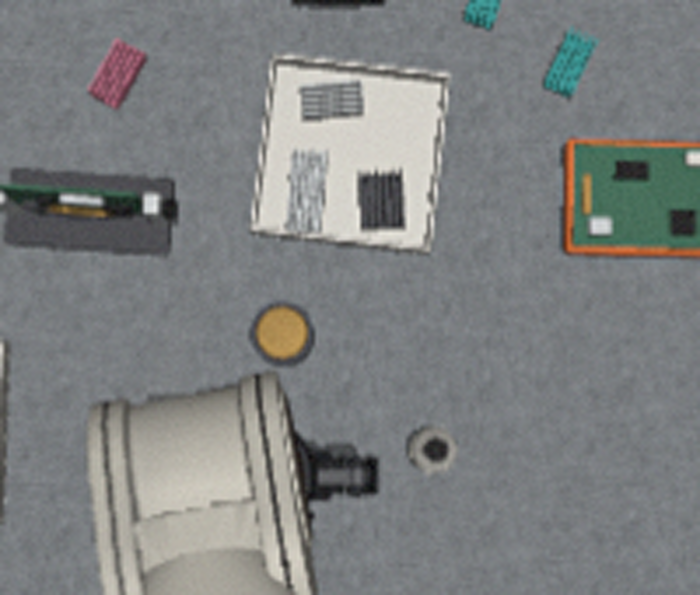

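The long sink now lies at crop (308,190) and the short sink at (382,200), side by side in the sink tray and clear of the sample at (332,100). Next is the transformer.

```bash
python3 -m creep '[0,0,-0.04,0,0.0854,0,0,-0.08,0,0.0854,0,0,-0.116,0,0.0854,0,0,-0.116,0,0.0854,0,0,-0.116,0,0.01,0,0,-0.116,0,0.01,0,0,-0.116,0,0.01,0,0,-0.116,0,0.01,0,0,-0.116,0,0.01,0,0,-0.116,0,0.01]'
python3 -m creep '[0,0,0.03,0,0.01,0,0,0.06,0,0.01,0,0,0.1,0,0.01,0,0,0.116,0,0.01,0,0,0.116,0,0.01]'
python3 -m creep '[0,0.035,0,0,0.01,0,0.07,0,0,0.01,0,0.1,0,0,0.01,0,0.14,0,0,0.01,0,0.14,0,0,0.01,0,0.14,0,0,0.01]'
python3 -m creep '[0.006,0.04,0,0,0.01,0.006,0.08,0,0,0.01,0.006,0.12,0,0,0.01,0.006,0.143,0,0,0.01,0.006,0.143,0,0,0.01,0.006,0.143,0,0,0.01,0.006,0.143,0,0,0.01]'
```

```text
clock: 22.35
eef_pos: [0.4439, 0.0622, 0.0082]
tool_rot: [0.011, 1.0, -0.023, 0.003]
ft_force: [-0.6, 0.7, 6.6]
grip_width: 0.0432
grasp_force: 61.0
clock: 22.77
eef_pos: [0.4452, 0.0624, 0.1274]
tool_rot: [0.011, 1.0, -0.023, 0.006]
ft_force: [0.7, -0.2, -1.5]
grip_width: 0.0431
grasp_force: 62.1
clock: 23.27
eef_pos: [0.4406, 0.2035, 0.1212]
tool_rot: [0.009, 1.0, -0.024, 0.0]
ft_force: [-0.4, -0.6, -2.0]
grip_width: 0.0435
grasp_force: 62.0
clock: 23.85
eef_pos: [0.4467, 0.3429, 0.1208]
tool_rot: [0.012, 1.0, -0.025, -0.0]
ft_force: [-0.7, 0.5, -1.9]
grip_width: 0.0437
grasp_force: 62.1
```

Next: lower, release, lift and move clear, then check.

```bash
python3 -m creep '[0,0,-0.03,0,0.01,0,0,-0.06,0,0.01,0,0,-0.09,0,0.01,0,0,-0.109,0,0.01,0,0,-0.109,0,0.01,0,0,-0.109,0,0.01]'
python3 -m creep '[0,0,0,0,0.056,0,0,0,0,0.056,0,0,0,0,0.056,0,0,0.04,0,0.056,0,0,0.08,0,0.06,0,0,0.12,0,0.07,0,0,0.15,0,0.07]'
python3 -m creep '[-0.04,-0.03,0.03,0,0.07,-0.08,-0.06,0.03,0,0.07,-0.12,-0.09,0.03,0,0.07,-0.15,-0.12,0.03,0,0.07,-0.15,-0.12,0.03,0,0.07,-0.15,-0.12,0.03,0,0.07]'
python3 - <<'E'
from h import *
C={k:bot.camera(k) for k in("top","side")}
a=cv2.resize(C["top"]["pixels"][135:285,90:425,::-1],(780,350),interpolation=cv2.INTER_CUBIC)
s=C["side"]["pixels"][:,:,::-1]
b=[cv2.resize(s[y:y+78,x:x+86],(260,236),interpolation=cv2.INTER_CUBIC) for x,y in((135,110),(230,165),(180,306))]
cv2.imwrite("pics/f.png",np.vstack([a,np.hstack(b)]))
for n in "cap_tall_mid cap_wide_mid sink_long_mid sink_short_mid transformer_mid".split():
    P=[bot.place_of(k,n)[:1] for k in C]
    if all(P): print(n,[x.round(3) for x in tri(C["top"],np.array(P[0][0]["centre"])*[512,384],C["side"],np.array(P[1][0]["centre"])*[512,384])])
E
```

```text
clock: 24.35
eef_pos: [0.4469, 0.3421, 0.0119]
tool_rot: [0.012, 1.0, -0.025, -0.001]
ft_force: [0.2, 0.4, -1.3]
grip_width: 0.043
grasp_force: 65.3
clock: 24.93
eef_pos: [0.4478, 0.3452, 0.1663]
tool_rot: [0.011, 1.0, -0.023, 0.002]
ft_force: [0.9, 1.1, 0.3]
grip_width: 0.0696
grasp_force: 0.0
clock: 25.43
eef_pos: [0.2916, 0.2201, 0.1922]
tool_rot: [0.011, 1.0, -0.026, -0.002]
ft_force: [-1.0, 0.9, -0.5]
grip_width: 0.07
grasp_force: 0.0
cap_wide_mid [array([ 0.462, -0.335,  0.026]), np.float64(0.001)]
sink_long_mid [array([0.66 , 0.047, 0.017]), np.float64(0.012)]
sink_short_mid [array([ 0.646, -0.02 ,  0.028]), np.float64(0.011)]
transformer_mid [array([ 0.6  ,  0.305, -0.192]), np.float64(0.368)]
```

View pics/f.png

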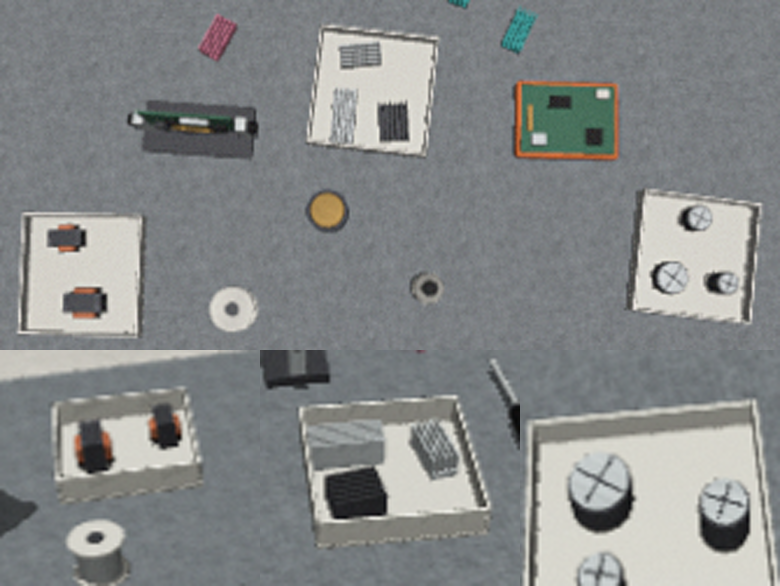

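The final check shows every part lying flat in its own tray beside its sample: the transformer at (85,302), the sinks at (345,117) and (394,121), and the caps at (671,277) and (725,283). The bystanders have not moved and the arm is clear.

```bash
python3 -c "
from workcell import bot
print(bot.job_done())"
```

```text
the job is handed in; nothing more can be done
None
```

I sorted all five parts into their matching trays and handed the job in at about 26 s of the 72 s limit. In the last pictures every part was down on its tray floor, and the samples and bystanders were in place; no verdict came back.

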